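# Fit the linchpin to the welding positioner's tilt-lock shaft

## Task

The positioner's tilt-lock shaft is in place but nothing keeps it there: take the gold linchpin from the wooden rack, feel for the cross hole near the shaft's bare end and push the pin down through it from above until its head sits on the shaft, then swing its ring over the shaft's end until it snaps over centre and holds round the shaft. Feel your way without forcing the pin or ring, and leave the other things on the bench where they are.

Things in the scene. Friction and masses are not known exactly. Their poses are not given: they have to be found in the camera images.
- linchpin: Gold linchpin, 95 g, standing upright and loose in one of the rack's three holes, shoulder on the rack's top (45 mm above the bench). Origin: centre of the head's flat underside (shoulder); z up along the pin. Below: round shank 10 mm across, 36 mm long, end bevelled 0.6 mm. Above: 14 x 14 mm lug to 9 mm, then the grip block. Its ring, when open, reaches 48.5 mm out to the pin's -y.
- pin_grip (a point): Centre of the linchpin's grip block, 17 mm above the shoulder, axes as the pin's. The block is 14 mm (x) by 18 mm (y), from 9 to 25 mm above the shoulder. Hold it across its two x faces; fingers that end at least 8 mm above the shoulder clear the ring.
- ring (a joint): Ring angle: 0 open (level, out to the pin's -y side; starts so), 1.56 swung right over (parallel with the shank, round the shaft when the pin is home). An over-centre spring drives it to the nearer end from either side of 0.78; moving it takes about 0.07 N m (3 N at the ring's middle); past the middle it snaps over by itself.
- ring_hinge (a point): Middle of the ring's hinge line, in the lug 4 mm above the shoulder; the hinge lies along the pin's x. The ring is a round loop of 4 mm steel wire, 52 mm wide outside and 44 mm inside, its widest part 22.5 mm from the hinge; over the 22 mm shaft its wire stands clear on both sides, where fingers set astride the shaft can push it.
- ring_far (a point): Centre of the ring's wire at the point farthest from the hinge, 46.5 mm from it; moves with the ring.
- positioner: Bench welding positioner, fixed: green base plate 320 x 270 x 16 mm, two grey cheeks (outer faces at y = +-115 mm, up to 198 mm high), gearbox between them, faceplate 236 mm across and chuck facing +x, hand crank on the +y side. Origin: centre of the base's underside. The lock shaft crosses it along y; its bare end, 20 mm beyond the hole, is at -y.
- bush_top (a point): Fixed point, axes as the positioner's, 96 mm above the bench: where the top line of the lock shaft (level, 22 mm across, along y) leaves its bush (36 mm across) at the -y cheek. The upright cross hole, 11.5 mm across, right through, is at this x, 21 to 39 mm out towards -y: the shaft has that end play, lies anywhere in it, is stiff to slide (15 N). Pin home: origin at this height, axes as here.
- pin_rack: Wooden block, fixed, 56 mm (x) by 240 mm (y) by 45 mm high, origin at the centre of its underside, with three upright holes 14 mm across at y = -75, 0 and 75 mm; the linchpin and two other pins stand in them in any order.
- dowel_pin: Plain steel headed pin in the rack, head 20 mm across and 20 mm high, to stay there. Origin under its head.
- t_pin: Dark T-handled pin in the rack, to stay there; cross bar 36 mm long along y, 28 mm above the rack. Origin under its collar.
- chipping_hammer: Chipping hammer, 230 mm, lying on the bench, bystander.
- wire_brush: Wire brush with a wooden back, 250 x 24 x 31 mm, bystander.
- magnet_square: Red magnetic square, 85 x 16 x 85 mm, standing, bystander. Origin under its corner.
- spatter_can: Spray can 54 mm across, 150 mm tall, bystander.
- pipe_offcut: Steel pipe offcut 68 mm across, 60 mm tall, standing, bystander.

How it is judged:
On the way, in this order (a step that is already met when the one before it is completed fails the run):
1. the linchpin is through the shaft's cross hole, its head down on the shaft (x of linchpin in the frame of bush_top between -0.003 and 0.003 m and y of linchpin in the frame of bush_top between -0.042 and -0.018 m and z of linchpin in the frame of bush_top between -0.004 and 0.004 m and angle between linchpin's own z axis and vertical below 0.2 rad), for 0.2 s.
2. the ring has been swung right over, round the shaft (all of step 1 and value of joint ring above 1.4 rad), for 0.2 s.
At the end, for the whole second after the job is handed in: The linchpin is through the shaft's cross hole with its shoulder within 4 mm of the shaft's top line, within 3 mm of the shaft's axis sideways and 18 to 42 mm out from the bush, upright within 0.2 rad; its ring is swung over (joint above 1.4 of 1.56); everything is released and at rest (all of step 2 and linear speed of linchpin below 0.02 m/s); the robot touches nothing.
It fails at once if the linchpin or its ring pressed on the positioner with more than 30 N (contact force between linchpin and positioner above 30 N).
It fails at once if another thing on the bench or in the rack moved more than 30 mm (distance of any of dowel_pin, t_pin, chipping_hammer, wire_brush, magnet_square, spatter_can, pipe_offcut from where it was at the start of the episode above 0.03 m).
It also fails if it takes over 51 s, if anything falls off the work surface, if the arm or the gripper's body presses on something with over 40 N, if the wrist force passes 120 N, or if a joint passes its speed limit or range.

## Robot

A 6-joint arm with a two-finger parallel gripper is mounted at the origin on the work surface. World frame = base frame: x ahead of the robot, y to its left, z up, the work surface at z = 0. Lengths are in m, angles in rad, forces in N, time in s.
With the tool pointing down it reaches from about 0.275 to 0.825 m from the base axis. Payload 5.2 kg.
Tool frame: the origin (TCP) lies where the fingers leave the gripper's body, on its centre line; the fingertips stand 84 mm ahead of it and the grasp point (between the pads) lies 65 mm ahead of it; x points along the fingers, z is the direction in which the jaws open and shut, and the axes are right-handed (so a half turn about x gives the same grasp; the last joint's range is limited). The gripper opens to 93 mm and grips with 3 to 60 N. Pads are 15 mm wide; open, the fingers measure 128 mm over their backs; the gripper's body (75 mm by 188 mm) begins 65 mm behind the grasp point.
Start: joints at [-1.332, 0.259, 1.535, -0, 1.348, -0.203], TCP at [0.235, -0.497, 0.303] pointing down, gripper open.
Joint ranges: [-3.14, 3.14], [-0.91, 2.08], [0.19, 2.58], [-1.22, 4.36], [0.22, 2.71], [-3.12, 3.12]. Speed limits (rad/s): [2.57, 2.57, 3.14, 3.14, 3.14, 3.14].

## Interface

Orientations are given as a unit quaternion [w, x, y, z].
In Python, from cell import manip gives the robot as it stands.
- The arm moves only by the tool move_arm, never from a script. Its argument "moves" is a list that holds one entry, the list of rows, each a list of 5 numbers: the shift along the tool's x, y, z in m, then the turn about the tool's x in degrees, then the opening, from -1 (shut) to 1 (fully open). In form: [[[x, y, z, twist, fingers], ...]]. A call has 1 to 5 rows; each row shifts and turns the pose as measured when the row begins, along the tool's axes as they then stand; what a row does not reach is not made up. A row lasts 1/12 s, in which the tool goes at most 41.7 mm and 7.16 degrees, less where a joint would pass 70% of its speed; a pose out of reach is approached as far as the arm can. A call with a gripper value outside its range is refused whole. The fingers move at their own pace and stop on an object; "newtons" is the grip in N (left out, the last holds). Time passes only in rows, so rows that do not move let the fingers close. It gives the time, the measured TCP pose, the force and the opening at its end, in the units of the state.
- manip.get_state(): the state, without advancing time (a new reading comes with each control period).
- manip.capture(name): name is "scene" or "top" or "wrist"; returns the picture (480x640x3 uint8, red, green, blue); there is no depth.
- manip.get_calibration(name): a dict with "vfov" (degrees; the focal length in pixels is half the picture's height over the tangent of half this angle, whatever the lens; pixels are square), "cx", "cy" (the principal point, pixels), "R" (3x3) and "t" (3): a world point X has camera coordinates R X + t; the wrist camera has in their place "T_tool_cam" (4x4, takes a point from camera to tool coordinates, whose origin is the TCP and whose axes are the tool frame's). Camera axes: x right, y down, z forward; pixel columns grow to the right and rows downward; lengths in m; the calibration is good to about 2 mm. The wrist camera is an equidistant fisheye: a pixel r from the principal point sees the ray r / f radians off the axis. A picture is of the moment at which its call begins: read the wrist's pose just before it. get_calibration takes no time and is no camera call.
- manip.finish_job(): hands the job in, once; it reports no verdict.
The state is a dict: "t": time; "joints": joint angles; "joint_velocities": joint speeds; "effort": joint torques, N m; "ee_pos": TCP position; "orientation": TCP orientation; "wrist_force": force on the tool from outside, world axes, zero at the start; "wrist_torque": the same for the moment, N m; "grip_width": finger opening in m.
Only numpy, scipy, OpenCV 4.12 (cv2) and the standard library are available. Lean on these libraries where they do the work, as an engineer would, in place of code of your own. Each camera call takes 0.05 s, during which the arm holds its last target. There are 200 camera calls.

## Working session

There is one attempt and no reset: what is moved stays moved. The work goes in short steps, Python scripts to look and compute and a tool call to move; the robot and the scene stay as the last step left them, time stands still between calls to the robot, and variables do not carry over. Pictures are saved under pics/ and viewed, about 8 in all and at most 12, crops included, and the job is handed in when it is done.

Besides the shell and the picture viewer there is one more tool, called in YAML: its name, and indented under it one key for each argument. move_arm: Moves the arm, as the interface text tells. Its arguments: {"type":"object","properties":{"moves":{"type":"array"},"newtons":{"type":"number"}},"required":["moves"]}

```bash
mkdir -p pics; ls
python3 - <<'E'
from cell import manip
import cv2,numpy as np
s=manip.get_state()
for k,v in s.items(): print(k,np.round(v,4))
for n in ["scene","top"]:
    im=manip.capture(n); cv2.imwrite(f"pics/{n}.png",im[...,::-1])
    c=manip.get_calibration(n); print(n,{k:np.round(v,4).tolist() for k,v in c.items()})
print({k:np.round(v,4).tolist() for k,v in manip.get_calibration("wrist").items()})
E
```

```text
pics
t 0.0
joints [-1.3318  0.2593  1.5361  0.      1.348  -0.2028]
joint_velocities [ 0.0006  0.      0.0013  0.0003 -0.0013 -0.0008]
effort [-1.20000e-03 -4.37316e+01 -2.84008e+01  7.18000e-02  4.13000e-02
 -1.00000e-04]
ee_pos [ 0.2351 -0.4968  0.3019]
orientation [ 0.5969  0.3787  0.5978 -0.3779]
wrist_force [ 0.3518  0.0674 -0.2594]
wrist_torque [ 0.026   0.0207 -0.0232]
grip_width 0.093
scene {'vfov': 53.8701, 'cx': 314.4382, 'cy': 238.1963, 'R': [[0.2944, 0.9554, -0.025], [0.5306, -0.1851, -0.8272], [-0.7949, 0.2302, -0.5614]], 't': [-0.1281, -0.2135, 1.5318]}
top {'vfov': 45.9921, 'cx': 315.9476, 'cy': 237.6161, 'R': [[-0.0219, -0.9997, 0.0099], [-0.998, 0.0213, -0.0591], [0.0588, -0.0111, -0.9982]], 't': [-0.0233, 0.501, 1.652]}
{'vfov': 65.7065, 'cx': 318.2, 'cy': 243.0049, 'T_tool_cam': [[-0.0003, -0.2941, 0.9558, -0.0828], [0.0005, -0.9558, -0.2941, 0.0831], [1.0, 0.0004, 0.0004, -0.0003], [0.0, 0.0, 0.0, 1.0]]}
```

View pics/scene.png

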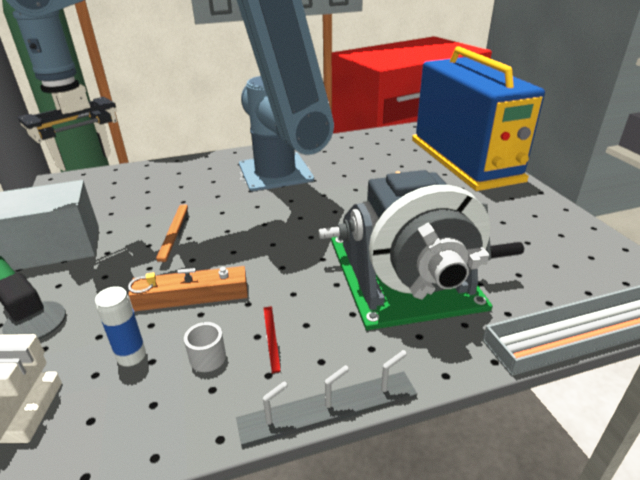

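View pics/top.png

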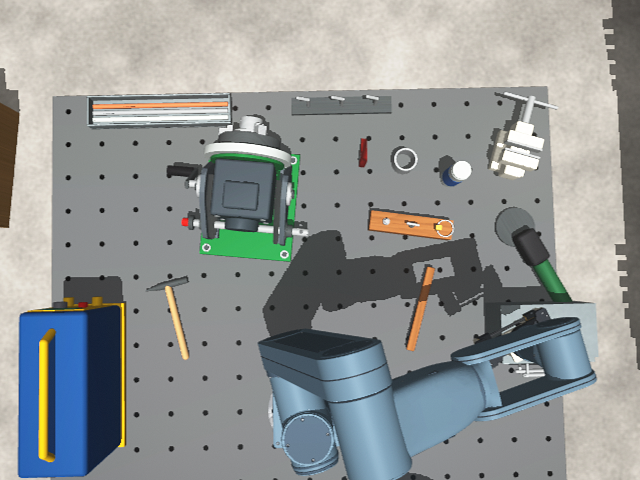

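The scene view shows the gold pin in the rack's left hole at about (150,280), and the shaft end at about (322,234). The top view shows the rack centre at about (411,223), the gold pin at about (440,227) and the shaft end at about (306,229). I'll enlarge these areas.

Run:
```python
import cv2,numpy as np
s=cv2.imread("pics/scene.png");t=cv2.imread("pics/top.png")
def crop(im,x,y,w,h):
    return cv2.resize(im[y:y+h,x:x+w],(400,300),interpolation=cv2.INTER_CUBIC)
m=np.vstack([np.hstack([crop(s,120,250,140,105),crop(s,305,190,80,60)]),np.hstack([crop(t,362,190,100,75),crop(t,250,190,80,60)])])
cv2.imwrite("pics/m1.png",m)
```

```text
(no output)
```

View pics/m1.png

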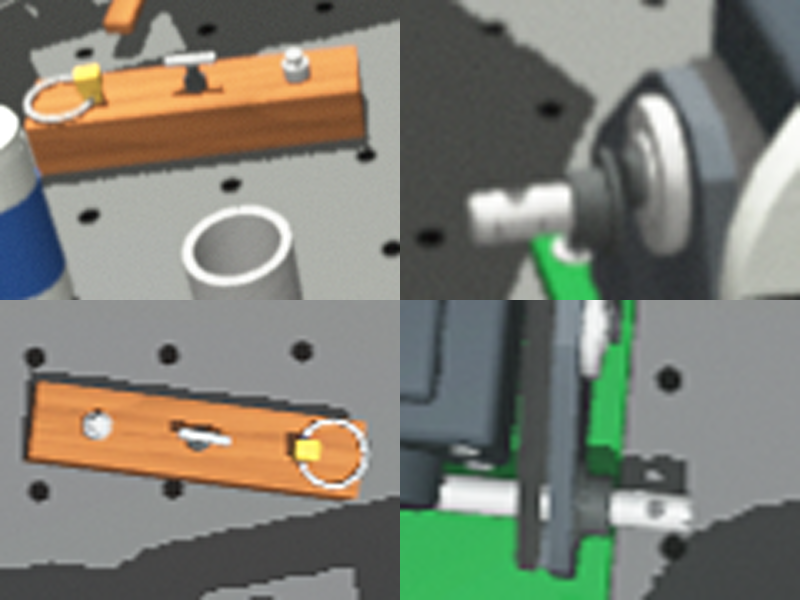

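The crops show the grip block's top at scene px (150.8,276) and top px (438.8,227.5). The cross hole is at scene px (328.2,228) and top px (301.2,231.6), the shaft end at top px (308,232.4) and the far part of the shaft at top px (258,228.4).

```bash
cat > h.py <<'E'
import numpy as np, cv2
from cell import manip
from scipy.spatial.transform import Rotation as Rot
def ray(n,p):
    c=manip.get_calibration(n); f=240/np.tan(np.radians(c["vfov"])/2); R=np.array(c["R"]); t=np.array(c["t"])
    d=R.T@np.array([(p[0]-c["cx"])/f,(p[1]-c["cy"])/f,1]); return -R.T@t,d/np.linalg.norm(d)
def wray(p,s):
    c=manip.get_calibration("wrist"); f=240/np.tan(np.radians(c["vfov"])/2); T=np.array(c["T_tool_cam"])
    q=np.array([p[0]-c["cx"],p[1]-c["cy"]]); r=np.linalg.norm(q); a=r/f
    d=np.array([*(q/r*np.sin(a)),np.cos(a)]); R=toolR(s)
    return R@T[:3,3]+s["ee_pos"], R@T[:3,:3]@d
def wproj(X,s):
    c=manip.get_calibration("wrist"); f=240/np.tan(np.radians(c["vfov"])/2); T=np.array(c["T_tool_cam"]); R=toolR(s)
    v=T[:3,:3].T@(R.T@(np.array(X)-s["ee_pos"])-T[:3,3]); a=np.arctan2(np.hypot(v[0],v[1]),v[2])
    return np.array([c["cx"],c["cy"]])+f*a*v[:2]/np.hypot(v[0],v[1])
def toolR(s): w,x,y,z=s["orientation"]; return Rot.from_quat([x,y,z,w]).as_matrix()
def tri(*rays):
    A=np.zeros((3,3));b=np.zeros(3)
    for o,d in rays: P=np.eye(3)-np.outer(d,d);A+=P;b+=P@o
    X=np.linalg.solve(A,b); return X,[np.linalg.norm((np.eye(3)-np.outer(d,d))@(X-o)) for o,d in rays]
def atz(r,z): o,d=r; return o+d*(z-o[2])/d[2]
def delta(X,s): return toolR(s).T@(np.array(X)-s["ee_pos"])
E
python3 - <<'E'
from h import *
np.set_printoptions(precision=4,suppress=True)
print("block top",tri(ray("scene",(150.8,275.8)),ray("top",(438.8,227.5))))
print("hole",tri(ray("scene",(328.2,228)),ray("top",(301.2,231.6))))
T=lambda p,z:atz(ray("top",p),z)
print("block@.07",T((438.8,227.5),.070)); print("ringc@.049",T((445.5,228.3),.049))
print("dowel",T((386.25,221.25),.065),"hole",T((301.2,231.6),.096),"end",T((308,232.4),.096),"bush",T((292,231.6),.096),"far",T((258,228.4),.096))
for p in [(371.5,209.5),(368.5,230.3),(453.5,219.5),(450.5,239.5)]: print("rack corner",T(p,.045))
s=manip.get_state(); print(toolR(s))
E
```

```text
block top (array([ 0.519 , -0.3855,  0.0654]), [np.float64(0.0008831092073930063), np.float64(0.0008831092073929384)])
hole (array([0.5138, 0.0093, 0.0972]), [np.float64(0.001591449908159471), np.float64(0.0015914499081594925)])
block@.07 [ 0.5186 -0.3854  0.07  ]
ringc@.049 [ 0.5174 -0.4095  0.049 ]
dowel [ 0.5401 -0.2361  0.065 ] hole [0.5134 0.0078 0.096 ] end [ 0.5107 -0.0113  0.096 ] bush [0.5139 0.0336 0.096 ] far [0.525  0.1287 0.096 ]
rack corner [ 0.577 -0.197  0.045]
rack corner [ 0.5166 -0.1866  0.045 ]
rack corner [ 0.5428 -0.4347  0.045 ]
rack corner [ 0.4848 -0.4239  0.045 ]
[[-0.0004  0.904   0.4276]
 [ 0.0016  0.4276 -0.904 ]
 [-1.      0.0003 -0.0016]]
```

```bash
cat >> h.py <<'E'
def plan(X,yaw_deg,n,s=None):
    "world target X, change of twist about tool x spread over n rows; prints rows"
    s=s or manip.get_state(); R=toolR(s); d=(np.array(X)-s["ee_pos"])/n
    for i in range(n):
        print(np.round([*(R.T@d),yaw_deg/n],4).tolist()); R=R@Rot.from_rotvec([np.radians(yaw_deg/n),0,0]).as_matrix()
def yaw(s): z=toolR(s)[:,2]; return np.degrees(np.arctan2(z[1],z[0]))
E
python3 - <<'E'
from h import *
s=manip.get_state(); print(yaw(s)); plan([.519,-.386,.215],-57,10)
E
```

```text
-64.68686550085773
[0.0087, 0.0304, 0.0021, -5.7]
[0.0087, 0.03, 0.0051, -5.7]
[0.0087, 0.0294, 0.0081, -5.7]
[0.0087, 0.0284, 0.011, -5.7]
[0.0087, 0.0272, 0.0137, -5.7]
[0.0087, 0.0257, 0.0164, -5.7]
[0.0087, 0.0239, 0.0189, -5.7]
[0.0087, 0.022, 0.0211, -5.7]
[0.0087, 0.0197, 0.0232, -5.7]
[0.0087, 0.0173, 0.0251, -5.7]
```

move_arm:
  moves:
    - [[0.009, 0.03, 0.002, -5.7, 1], [0.009, 0.03, 0.005, -5.7, 1], [0.009, 0.029, 0.008, -5.7, 1], [0.009, 0.028, 0.011, -5.7, 1], [0.009, 0.027, 0.014, -5.7, 1]]

```text
t: 0.52
ee_pos: [0.3748, -0.4437, 0.2554]
orientation: [0.672, 0.216, 0.674, -0.218]
wrist_force: [0.2, -0.3, -0.6]
grip_width: 0.0935
```

move_arm:
  moves:
    - [[0.009, 0.026, 0.016, -5.7, 1], [0.009, 0.024, 0.019, -5.7, 1], [0.009, 0.022, 0.021, -5.7, 1], [0.009, 0.02, 0.023, -5.7, 1], [0.009, 0.017, 0.025, -5.7, 1]]

```text
t: 0.93
ee_pos: [0.5211, -0.3807, 0.2051]
orientation: [0.704, 0.036, 0.708, -0.035]
wrist_force: [-0.1, -0.3, 0.7]
grip_width: 0.093
```

move_arm:
  moves:
    - [[0, 0, 0, 0, 1]]

```text
t: 1.02
ee_pos: [0.5246, -0.3771, 0.2023]
orientation: [0.704, 0.035, 0.709, -0.031]
wrist_force: [-0.7, 1.0, -0.1]
grip_width: 0.0929
```

Run:
```python
from h import *
s=manip.get_state(); print(s["t"],np.round(s["ee_pos"],4),yaw(s),s["wrist_force"])
im=manip.capture("wrist"); cv2.imwrite("pics/w1.png",im[...,::-1]); print(wproj([.519,-.3855,.07],s))
print(delta([.519,-.386,.215],s))
```

```text
1.0167 [ 0.5246 -0.3771  0.2023] -5.282166623987366 [-0.70188736  0.96063183 -0.11078539]
[311.06876778 282.90034345]
[-0.01275021 -0.00927271 -0.00482478]
```

View pics/w1.png

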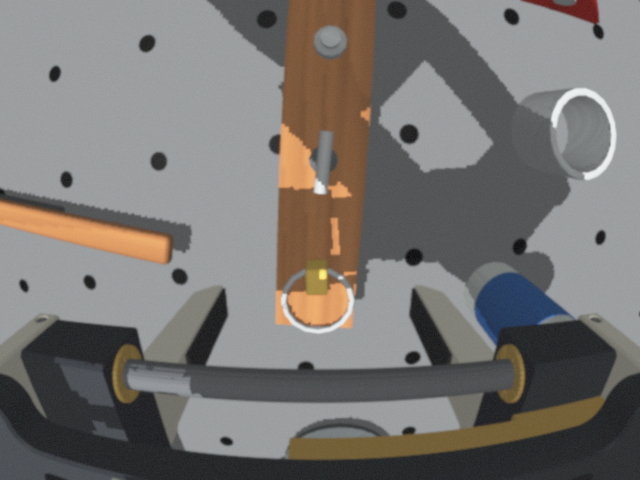

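The wrist view shows the grip block at about (317,278) with its ring at about (318,300), nearly square to the tool. I'll enlarge it.

Run:
```python
import cv2
im=cv2.imread("pics/w1.png"); cv2.imwrite("pics/w1c.png",cv2.resize(im[250:340,268:368],(800,720)[:2],interpolation=cv2.INTER_CUBIC)[:600])
```

```text
(no output)
```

View pics/w1c.png

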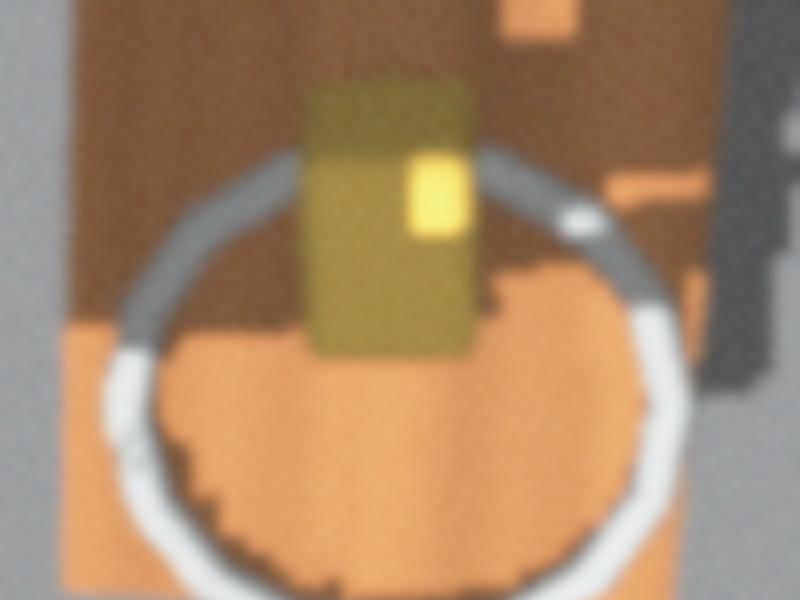

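Run:
```python
from h import *
np.set_printoptions(precision=4,suppress=True)
s=manip.get_state()
A=wray((316.75,281.9),s)
print("tri",tri(A,ray("top",(438.8,227.5)),ray("scene",(150.8,275.8))))
b=atz(A,.07); print(b)
for p in [(305.75,269.4),(327.75,269.4),(306.5,294.4),(327,294.4)]: print(delta(atz(wray(p,s),.07),s))
r0=delta(atz(wray((281.1,300),s),.049),s); r1=delta(atz(wray((354.2,300),s),.049),s); print("ring",r0,r1,(r0+r1)/2,"block",delta(b,s))
```

```text
tri (array([ 0.5198, -0.3861,  0.0665]), [np.float64(0.0018106526880124268), np.float64(0.0009072608220547005), np.float64(0.0017101079906556337)])
[ 0.5207 -0.3864  0.07  ]
[ 0.1328 -0.0006 -0.0071]
[ 0.1327 -0.0006  0.0065]
[ 0.1327 -0.0178 -0.0069]
[ 0.1326 -0.0177  0.0062]
ring [ 0.1538 -0.0321 -0.0256] [ 0.1534 -0.0319  0.026 ] [ 0.1536 -0.032   0.0002] block [ 0.1327 -0.009  -0.0003]
```

move_arm:
  moves:
    - [[0.005, -0.011, 0, 0, 1], [0.02, 0, 0, 0, 0.2], [0.02, 0, 0, 0, -0.2], [0.0, 0, 0, 0, -0.4]]

```text
t: 1.4
ee_pos: [0.5193, -0.3931, 0.157]
orientation: [0.703, 0.036, 0.709, -0.035]
wrist_force: [-0.9, -0.4, -0.4]
grip_width: 0.0774
```

Run:
```python
from h import *
s=manip.get_state(); print(s["t"],np.round(s["ee_pos"],4),yaw(s),s["wrist_force"],s["grip_width"],delta([.5207,-.3864,.139],s))
```

```text
1.4 [ 0.5193 -0.3931  0.157 ] -5.794835629702757 [-0.86677571 -0.37327998 -0.41825615] 0.07739937010696803 [0.01797735 0.00674244 0.00081683]
```

move_arm:
  moves:
    - [[0.009, 0.004, 0.001, 0, -0.4], [0.007, 0.001, 0, 0, -0.4], [0.002, 0, 0, 0, -0.4]]

```text
t: 1.65
ee_pos: [0.5184, -0.3917, 0.1393]
orientation: [0.704, 0.038, 0.709, -0.038]
wrist_force: [0.3, -0.1, -1.2]
grip_width: 0.0579
```

Run:
```python
from h import *
s=manip.get_state(); print(s["t"],np.round(s["ee_pos"],4),yaw(s),s["wrist_force"],s["grip_width"],delta([.5207,-.3864,.139],s))
```

```text
1.65 [ 0.5184 -0.3917  0.1393] -6.177391072253819 [ 0.29591629 -0.06758086 -1.17277521] 0.05794647289955857 [0.00029971 0.00551338 0.00176528]
```

move_arm:
  moves:
    - [[0, 0.004, 0.002, 0, -0.5], [0, 0.001, 0, 0, -0.8], [0, 0, 0, 0, -1], [0, 0, 0, 0, -1], [0, 0, 0, 0, -1]]
  newtons: 35

```text
t: 2.07
ee_pos: [0.5213, -0.3876, 0.1415]
orientation: [0.704, 0.038, 0.708, -0.039]
wrist_force: [0.0, 0.0, -0.4]
grip_width: 0.0239
```

move_arm:
  moves:
    - [[0, 0, 0, 0, -1], [0, 0, 0, 0, -1], [0, 0, 0, 0, -1]]

```text
t: 2.32
ee_pos: [0.5218, -0.3875, 0.1425]
orientation: [0.705, 0.037, 0.707, -0.04]
wrist_force: [0.2, 0.4, -1.9]
grip_width: 0.014
```

Run:
```python
from h import *
s=manip.get_state(); print(s["t"],np.round(s["ee_pos"],4),yaw(s),s["wrist_force"],s["wrist_torque"],s["grip_width"],delta([.5207,-.3864,.139],s))
```

```text
2.3167 [ 0.5218 -0.3875  0.1425] -6.208124485292411 [ 0.23292156  0.40038539 -1.93479374] [-0.04661736 -0.0066163  -0.00177171] 0.013994710000365965 [ 0.00346313  0.00103681 -0.00116588]
```

move_arm:
  moves:
    - [[-0.012, 0, 0, 0, -1], [-0.02, 0, 0, 0, -1], [-0.025, 0, 0, 0, -1], [-0.025, 0, 0, 0, -1], [-0.01, 0, 0, 0, -1]]

```text
t: 2.73
ee_pos: [0.5213, -0.3865, 0.2359]
orientation: [0.703, 0.039, 0.709, -0.038]
wrist_force: [0.9, 0.2, -1.5]
grip_width: 0.0135
```

Run:
```python
from h import *
s=manip.get_state(); print(s["t"],np.round(s["ee_pos"],4),yaw(s),s["wrist_force"],s["wrist_torque"],s["grip_width"]); plan([.51,-.062,.245],0,10)
```

```text
2.7333 [ 0.5213 -0.3865  0.2359] -6.216791895118223 [ 0.85346659  0.22047818 -1.53951906] [-0.04809072 -0.10477206 -0.03547707] 0.013544291000451868
[-0.0009, 0.0321, -0.0046, 0.0]
[-0.0009, 0.0321, -0.0046, 0.0]
[-0.0009, 0.0321, -0.0046, 0.0]
[-0.0009, 0.0321, -0.0046, 0.0]
[-0.0009, 0.0321, -0.0046, 0.0]
[-0.0009, 0.0321, -0.0046, 0.0]
[-0.0009, 0.0321, -0.0046, 0.0]
[-0.0009, 0.0321, -0.0046, 0.0]
[-0.0009, 0.0321, -0.0046, 0.0]
[-0.0009, 0.0321, -0.0046, 0.0]
```

move_arm:
  moves:
    - [[-0.001, 0.032, -0.0045, 0, -1], [-0.001, 0.032, -0.0045, 0, -1], [-0.001, 0.032, -0.0045, 0, -1], [-0.001, 0.032, -0.0045, 0, -1], [-0.001, 0.032, -0.0045, 0, -1]]

```text
t: 3.15
ee_pos: [0.5169, -0.2286, 0.2458]
orientation: [0.706, 0.039, 0.706, -0.045]
wrist_force: [0.0, -0.5, -0.9]
grip_width: 0.0137
```

move_arm:
  moves:
    - [[-0.001, 0.032, -0.0045, 0, -1], [-0.001, 0.032, -0.0045, 0, -1], [-0.001, 0.032, -0.0045, 0, -1], [0, 0.025, -0.004, 0, -1], [0, 0.01, 0, 0, -1]]

```text
t: 3.57
ee_pos: [0.5122, -0.0861, 0.2488]
orientation: [0.706, 0.039, 0.706, -0.044]
wrist_force: [-1.0, -0.4, -0.9]
grip_width: 0.0136
```

move_arm:
  moves:
    - [[0, 0, 0, 0, -1], [0, 0, 0, 0, -1]]

```text
t: 3.73
ee_pos: [0.5122, -0.0839, 0.2494]
orientation: [0.706, 0.037, 0.706, -0.042]
wrist_force: [0.7, -0.6, -1.4]
grip_width: 0.0135
```

Run:
```python
from h import *
s=manip.get_state(); print(s["t"],np.round(s["ee_pos"],4),yaw(s),s["wrist_force"],s["wrist_torque"],s["joint_velocities"],s["grip_width"])
im=manip.capture("wrist"); print(wproj([.5138,.0085,.096],s)); R=toolR(s)
print(R[:,0],wproj(s["ee_pos"]+R@[.0725,.001,0],s))
im=im[...,::-1]
o=np.zeros((600,800,3),np.uint8); o[:480,:640][:, :]=im; 
o=np.vstack([cv2.resize(im[0:300,100:500],(800,600),interpolation=cv2.INTER_CUBIC)])
cv2.imwrite("pics/w2full.png",im); cv2.imwrite("pics/w2.png",o)
```

```text
3.7333 [ 0.5122 -0.0839  0.2494] -6.435948180906176 [ 0.71422324 -0.60910819 -1.43254556] [-0.01933942 -0.06798513  0.01863861] [ 0.01284544 -0.00291991 -0.00373373 -0.00218537  0.00019188 -0.00065305] 0.013529148230530705
[302.91888378 115.90608127]
[ 5.77522907e-04 -7.54584481e-03 -9.99971363e-01] [316.95337449 312.40735293]
```

View pics/w2.png

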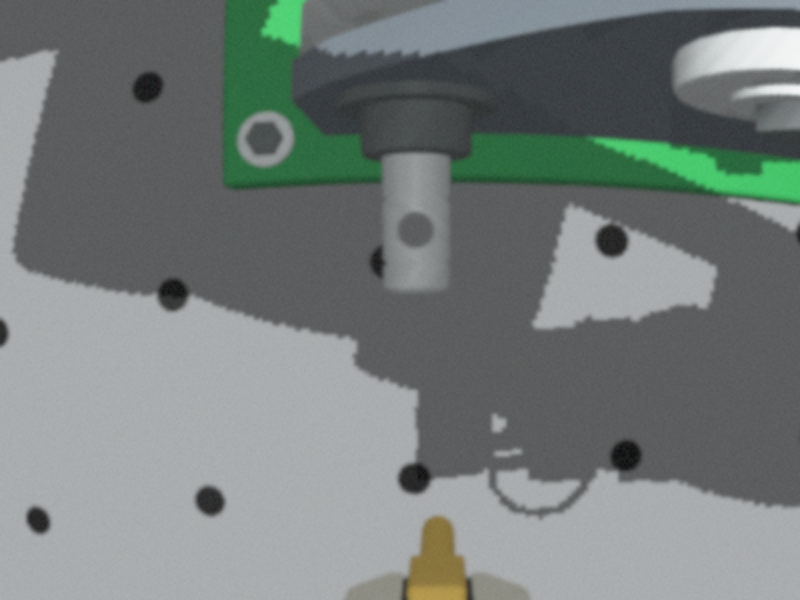

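The cross hole is at about (307.5,115) in full wrist pixels, the shaft end at about (308.3,145) and the bush mouth at about (308.5,78). The pin tip's upper rim is at about (319,259).

Run:
```python
from h import *
np.set_printoptions(precision=4,suppress=True)
s=manip.get_state(); R=toolR(s); print(s["ee_pos"])
H=wray((307.5,115),s)
print("tri3",tri(H,ray("top",(301.2,231.6)),ray("scene",(328.2,228))))
for n,p in dict(hole=(307.5,115),end=(308.2,145),bush=(308.3,79),el=(292,140),er=(324.5,140),bl=(291.5,85),br=(326,85)).items():
    w=atz(wray(p,s),.096); print(n,w,delta(w,s))
for y in(-.004,.001,.006): print("tip",y,wproj(s["ee_pos"]+R@[.1335,y,0],s),wproj(s["ee_pos"]+R@[.1335,.001,y-.001],s))
```

```text
[ 0.5122 -0.0844  0.2493]
tri3 (array([0.5153, 0.0088, 0.098 ]), [np.float64(0.0017293894057520346), np.float64(0.0022634250466373176), np.float64(0.0016215200721888879)])
hole [0.5169 0.0083 0.096 ] [ 0.1526  0.0937 -0.0061]
end [ 0.5151 -0.0106  0.096 ] [ 0.1528  0.0747 -0.0057]
bush [0.52   0.0311 0.096 ] [ 0.1525  0.1167 -0.0056]
el [ 0.5054 -0.0063  0.096 ] [ 0.1527  0.0779 -0.0159]
er [ 0.5256 -0.0086  0.096 ] [0.1528 0.0779 0.0045]
bl [0.5092 0.0286 0.096 ] [ 0.1525  0.113  -0.016 ]
br [0.5304 0.026  0.096 ] [0.1525 0.1129 0.0054]
tip -0.004 [317.246  274.0046] [309.2052 266.5424]
tip 0.001 [317.2428 266.55  ] [317.2428 266.55  ]
tip 0.006 [317.2397 258.9803] [325.2811 266.5502]
```

move_arm:
  moves:
    - [[0, 0.025, -0.002, 0, -1], [0, 0.025, -0.002, 0, -1], [0, 0.022, -0.002, 0, -1], [0, 0.012, 0, 0, -1], [0, 0.004, 0, 0, -1]]

```text
t: 4.2
ee_pos: [0.5192, -0.0032, 0.2482]
orientation: [0.707, 0.04, 0.705, -0.048]
wrist_force: [0.0, -0.8, -1.4]
grip_width: 0.0139
```

move_arm:
  moves:
    - [[0, 0, 0, 0, -1], [0, 0, 0, 0, -1]]

```text
t: 4.37
ee_pos: [0.5199, -0.0051, 0.248]
orientation: [0.707, 0.04, 0.705, -0.049]
wrist_force: [0.3, 0.1, -1.8]
grip_width: 0.0134
```

```bash
cat > st.py <<'E'
from h import *
np.set_printoptions(precision=4,suppress=True)
s=manip.get_state(); R=toolR(s)
p=R@[.1335,.001,.001]+s["ee_pos"]
print("t",s["t"],"ee",np.array(s["ee_pos"]),"yaw",round(yaw(s),2),"x-axis",R[:,0],"F",np.array(s["wrist_force"]),"T",np.array(s["wrist_torque"]),"w",s["grip_width"])
print("tip",p,"tip->hole in tool axes",R.T@(np.array([.5168,.0083,.096])-p))
E
python3 st.py
```

```text
t 4.3667 ee [ 0.5199 -0.0051  0.248 ] yaw -7.22 x-axis [ 0.0017 -0.0122 -0.9999] F [ 0.3391  0.0736 -1.8345] T [-0.0068 -0.0536  0.0224] w 0.01335333521467385
tip [ 0.5213 -0.0058  0.1145] tip->hole in tool axes [ 0.0183  0.0137 -0.0063]
```

move_arm:
  moves:
    - [[0.003, 0.008, -0.004, -0.8, -1], [0.003, 0.005, -0.002, 0, -1], [0, 0, 0, 0, -1]]

```text
t: 4.62
ee_pos: [0.5157, 0.006, 0.2411]
orientation: [0.707, 0.036, 0.705, -0.045]
wrist_force: [-1.8, -0.3, -0.5]
grip_width: 0.0136
```

```bash
python3 st.py
```

```text
t 4.6167 ee [0.5157 0.006  0.2411] yaw -6.6 x-axis [ 0.0017 -0.0131 -0.9999] F [-1.8489 -0.2882 -0.5254] T [0.0109 0.0204 0.0202] w 0.013645248465107992
tip [0.517  0.0051 0.1076] tip->hole in tool axes [ 0.0115  0.0033 -0.0006]
```

move_arm:
  moves:
    - [[0.003, 0.0035, -0.0006, 0, -1], [0.003, 0, 0, 0, -1], [0, 0, 0, 0, -1]]

```text
t: 4.87
ee_pos: [0.5151, 0.0093, 0.2341]
orientation: [0.707, 0.036, 0.705, -0.046]
wrist_force: [0.5, -0.2, -0.7]
grip_width: 0.0139
```

```bash
python3 st.py
python3 - <<'E'
from h import *
im=manip.capture("wrist")[...,::-1]; cv2.imwrite("pics/w3.png",cv2.resize(im[170:320,218:418],(800,600),interpolation=cv2.INTER_CUBIC))
E
```

```text
t 4.8667 ee [0.5151 0.0093 0.2341] yaw -6.62 x-axis [ 0.0012 -0.0133 -0.9999] F [ 0.4568 -0.1563 -0.7063] T [ 0.0117 -0.1058  0.0132] w 0.013856127312011147
tip [0.5164 0.0084 0.1006] tip->hole in tool axes [ 0.0046 -0.      0.0004]
```

View pics/w3.png

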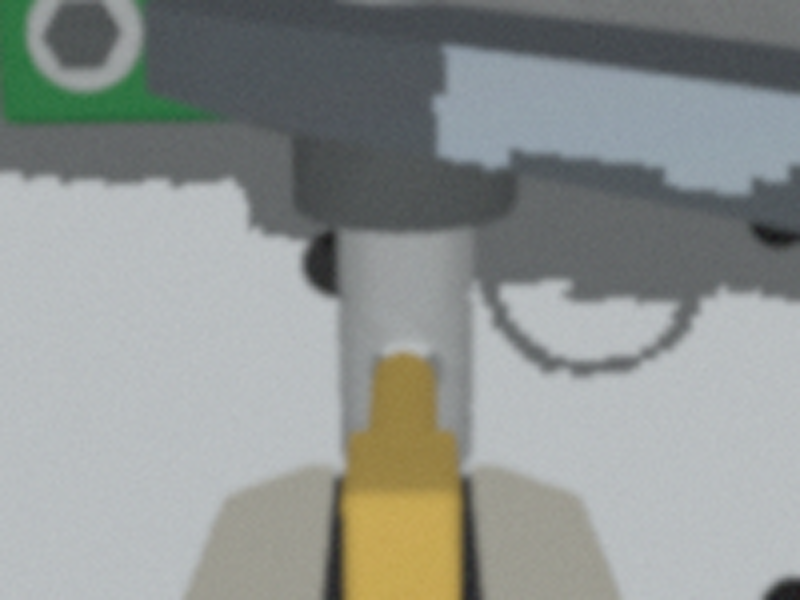

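The pin tip at crop (404,355) is centred on the shaft (340–470) and covers the hole, with the far rim just showing. I'll descend gently.

move_arm:
  moves:
    - [[0.002, 0, 0, 0, -1], [0.002, 0, 0, 0, -1], [0.002, 0, 0, 0, -1]]

```text
t: 5.17
ee_pos: [0.5156, 0.0091, 0.2284]
orientation: [0.707, 0.036, 0.705, -0.046]
wrist_force: [-0.6, -0.4, -0.7]
grip_width: 0.0137
```

```bash
python3 st.py
```

```text
t 5.1667 ee [0.5156 0.0091 0.2284] yaw -6.61 x-axis [ 0.0024 -0.0136 -0.9999] F [-0.6354 -0.4358 -0.6741] T [-0.0333 -0.061  -0.0161] w 0.013748424917872211
tip [0.517  0.0082 0.0949] tip->hole in tool axes [-0.0011  0.0001 -0.0002]
```

move_arm:
  moves:
    - [[0.0015, 0, 0, 0, -1], [0.0015, 0, 0, 0, -1]]

```text
t: 5.33
ee_pos: [0.5156, 0.009, 0.2249]
orientation: [0.707, 0.036, 0.705, -0.046]
wrist_force: [-0.0, 0.2, -1.1]
grip_width: 0.0135
```

```bash
python3 st.py
```

```text
t 5.3333 ee [0.5156 0.009  0.2249] yaw -6.62 x-axis [ 0.0024 -0.0137 -0.9999] F [-0.0203  0.1987 -1.1496] T [-0.0253 -0.0481 -0.0384] w 0.013542879096325476
tip [0.517  0.008  0.0914] tip->hole in tool axes [-0.0046  0.0002 -0.0003]
```

move_arm:
  moves:
    - [[0.003, 0, 0, 0, -1], [0.003, 0, 0, 0, -1], [0.003, 0, 0, 0, -1]]

```text
t: 5.58
ee_pos: [0.5158, 0.0088, 0.2154]
orientation: [0.707, 0.036, 0.705, -0.046]
wrist_force: [-0.3, -0.4, -0.8]
grip_width: 0.0136
```

```bash
python3 st.py
```

```text
t 5.5833 ee [0.5158 0.0088 0.2154] yaw -6.62 x-axis [ 0.0031 -0.0138 -0.9999] F [-0.3335 -0.4196 -0.8438] T [-0.0142 -0.0644  0.0284] w 0.013648217861296013
tip [0.5174 0.0078 0.0819] tip->hole in tool axes [-0.0141  0.0002 -0.0005]
```

Clearly in the hole, with no side load. Going on down to TCP z of about 0.196.

move_arm:
  moves:
    - [[0.004, 0, 0, 0, -1], [0.004, 0, -0.0003, 0, -1], [0.004, 0, 0, 0, -1], [0.003, 0, 0, 0, -1]]

```text
t: 5.92
ee_pos: [0.5154, 0.0086, 0.1986]
orientation: [0.707, 0.036, 0.705, -0.046]
wrist_force: [-0.8, 0.0, -0.9]
grip_width: 0.0136
```

```bash
python3 st.py
```

```text
t 5.9167 ee [0.5154 0.0086 0.1986] yaw -6.62 x-axis [ 0.0027 -0.0137 -0.9999] F [-0.7893  0.0429 -0.8561] T [ 0.0159 -0.0751  0.0035] w 0.013581607582791684
tip [0.5169 0.0076 0.0651] tip->hole in tool axes [-0.0309  0.0002 -0.0001]
```

move_arm:
  moves:
    - [[0.002, 0, 0, 0, -1], [0.0015, 0, 0, 0, -1]]

```text
t: 6.08
ee_pos: [0.5151, 0.0085, 0.194]
orientation: [0.707, 0.036, 0.705, -0.046]
wrist_force: [-0.5, 0.8, -1.1]
grip_width: 0.0137
```

move_arm:
  moves:
    - [[0.001, 0, 0, 0, -1]]

```text
t: 6.17
ee_pos: [0.5151, 0.0085, 0.1928]
orientation: [0.707, 0.036, 0.705, -0.046]
wrist_force: [-1.6, -0.3, 8.0]
grip_width: 0.0134
```

```bash
python3 st.py
```

```text
t 6.1667 ee [0.5151 0.0085 0.1928] yaw -6.63 x-axis [ 0.0013 -0.0135 -0.9999] F [-1.6475 -0.2831  7.9506] T [ 0.0288  0.3221 -0.0245] w 0.013433584411853251
tip [0.5164 0.0076 0.0593] tip->hole in tool axes [-0.0367  0.0003  0.0004]
```

Seated: 8 N upward at the expected height. Releasing the pin.

move_arm:
  moves:
    - [[-0.0005, 0, 0, 0, -0.5], [0, 0, 0, 0, -0.2], [0, 0, 0, 0, -0.18], [0, 0, 0, 0, -0.18]]

```text
t: 6.5
ee_pos: [0.5158, 0.0084, 0.1941]
orientation: [0.707, 0.036, 0.704, -0.046]
wrist_force: [-0.1, -0.5, 0.0]
grip_width: 0.0353
```

```bash
python3 st.py
```

```text
t 6.5 ee [0.5158 0.0084 0.1941] yaw -6.63 x-axis [ 0.0033 -0.0139 -0.9999] F [-0.0951 -0.4712  0.0333] T [-0.0307 -0.0798  0.0336] w 0.03526778892102744
tip [0.5173 0.0074 0.0606] tip->hole in tool axes [-0.0354  0.0003 -0.0005]
```

move_arm:
  moves:
    - [[-0.012, 0, 0, 0, -0.18], [-0.014, 0, 0, 0, -0.18], [-0.006, -0.012, 0, 0, -0.18], [0, -0.014, 0, 0, -0.18], [0, -0.004, 0, 0, -0.18]]

```text
t: 6.92
ee_pos: [0.512, -0.0219, 0.2279]
orientation: [0.708, 0.035, 0.704, -0.045]
wrist_force: [0.7, 0.1, 0.4]
grip_width: 0.0382
```

move_arm:
  moves:
    - [[0, 0, 0, 0, -0.18]]

```text
t: 7.0
ee_pos: [0.5121, -0.0232, 0.2281]
orientation: [0.708, 0.035, 0.704, -0.045]
wrist_force: [0.6, -0.1, -0.1]
grip_width: 0.0379
```

```bash
python3 st.py
python3 - <<'E'
from h import *
s=manip.get_state(); im=manip.capture("wrist")[...,::-1]; cv2.imwrite("pics/w4.png",cv2.resize(im[60:360,118:518],(800,600),interpolation=cv2.INTER_CUBIC))
g=lambda X:(wproj(X,s)-[118,60])*2
R=toolR(s); P=np.array([.5168,.0078,.096]); print("block top",g(P+[0,0,.025]))
E
```

```text
t 7.0 ee [ 0.5121 -0.0232  0.2281] yaw -6.52 x-axis [ 0.0044 -0.0148 -0.9999] F [ 0.6375 -0.0596 -0.1119] T [ 0.0088 -0.0704  0.0308] w 0.03787764720245654
tip [ 0.5138 -0.0243  0.0947] tip->hole in tool axes [-0.0018  0.0327 -0.0007]
block top [400.13701131 335.94433446]
```

View pics/w4.png

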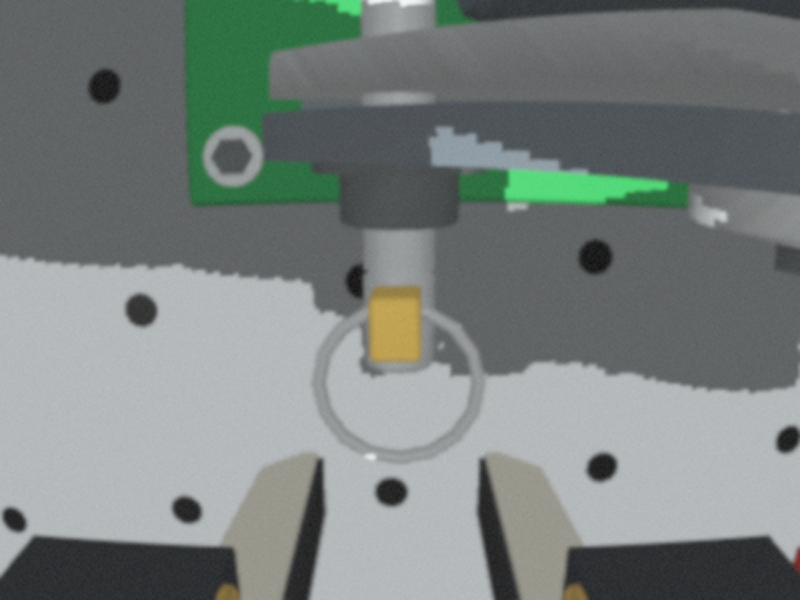

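The pin is seated square and its ring is level and centred on the shaft, at (399,378) in the crop against a shaft centre of 399. Next I'll set the fingers astride the shaft and push the ring down.

move_arm:
  moves:
    - [[0.005, 0.007, -0.0005, 0, -0.18], [0.01, 0.002, 0, 0, -0.18], [0.01, 0, 0, 0, -0.18], [0.006, 0, 0, 0, -0.18], [0, 0, 0, 0, -0.18]]

```text
t: 7.47
ee_pos: [0.5117, -0.0123, 0.1922]
orientation: [0.707, 0.036, 0.705, -0.045]
wrist_force: [-0.1, -0.6, -0.7]
grip_width: 0.0381
```

```bash
python3 st.py
```

```text
t 7.4667 ee [ 0.5117 -0.0123  0.1922] yaw -6.52 x-axis [ 0.0016 -0.0133 -0.9999] F [-0.072  -0.6449 -0.7305] T [ 0.0185 -0.0604  0.0423] w 0.03806513692489109
tip [ 0.5131 -0.0132  0.0587] tip->hole in tool axes [-0.0376  0.0213  0.0014]
```

move_arm:
  moves:
    - [[0.004, -0.001, 0.0014, 0, -0.18], [0.003, 0, 0, 0, -0.18], [0.003, 0, 0, 0, -0.18]]

```text
t: 7.72
ee_pos: [0.5131, -0.0134, 0.181]
orientation: [0.706, 0.035, 0.706, -0.045]
wrist_force: [-2.2, 0.5, 5.4]
grip_width: 0.0383
```

```bash
python3 st.py
```

```text
t 7.7167 ee [ 0.5131 -0.0134  0.181 ] yaw -6.43 x-axis [ 0.0004 -0.0139 -0.9999] F [-2.2481  0.5273  5.3809] T [0.1    0.1853 0.0111] w 0.038279986272175395
tip [ 0.5143 -0.0143  0.0475] tip->hole in tool axes [-0.0488  0.0221  0.0001]
```

About 5 N, as expected for the ring's spring. I'll continue.

move_arm:
  moves:
    - [[0.003, 0, 0, 0, -0.18], [0.003, 0, 0, 0, -0.18], [0.003, 0, 0, 0, -0.18]]

```text
t: 7.97
ee_pos: [0.5139, -0.0137, 0.172]
orientation: [0.707, 0.035, 0.705, -0.045]
wrist_force: [-0.2, -0.3, 0.9]
grip_width: 0.038
```

```bash
python3 st.py
```

```text
t 7.9667 ee [ 0.5139 -0.0137  0.172 ] yaw -6.45 x-axis [ 0.0026 -0.014  -0.9999] F [-0.1501 -0.3076  0.8543] T [-0.0159 -0.0152 -0.0294] w 0.03804093681938631
tip [ 0.5153 -0.0146  0.0385] tip->hole in tool axes [-0.0578  0.0222 -0.0009]
```

move_arm:
  moves:
    - [[0.003, 0, 0, 0, -0.18], [0.003, 0, 0, 0, -0.18], [0.003, 0, 0, 0, -0.18], [0.003, 0, 0, 0, -0.18]]

```text
t: 8.3
ee_pos: [0.5137, -0.0138, 0.1583]
orientation: [0.707, 0.035, 0.705, -0.045]
wrist_force: [-1.0, -0.5, 0.1]
grip_width: 0.0383
```

```bash
python3 st.py
```

```text
t 8.3 ee [ 0.5137 -0.0138  0.1583] yaw -6.47 x-axis [ 0.0023 -0.0137 -0.9999] F [-1.0352 -0.51    0.0599] T [-0.0991 -0.0346  0.0415] w 0.038286300983940966
tip [ 0.5152 -0.0147  0.0248] tip->hole in tool axes [-0.0715  0.0221 -0.0007]
```

No force remains, so the ring has probably snapped over. Retracting straight up, then back for a look.

move_arm:
  moves:
    - [[-0.006, 0, 0, 0, -0.18], [-0.015, 0, 0, 0, -0.18], [-0.02, 0, 0, 0, -0.18], [-0.02, 0, 0, 0, -0.18], [-0.02, -0.015, 0, 0, -0.18]]

```text
t: 8.72
ee_pos: [0.5084, -0.0254, 0.2369]
orientation: [0.702, 0.036, 0.71, -0.043]
wrist_force: [-0.3, -0.2, -0.2]
grip_width: 0.0378
```

move_arm:
  moves:
    - [[-0.01, -0.03, 0, 0, -0.18], [0, -0.03, 0, 0, -0.18], [0, -0.01, 0, 0, -0.18], [0, 0, 0, 0, -0.18]]

```text
t: 9.05
ee_pos: [0.5029, -0.0983, 0.2556]
orientation: [0.706, 0.034, 0.706, -0.043]
wrist_force: [-0.2, -0.5, -1.0]
grip_width: 0.0385
```

```bash
python3 st.py
python3 - <<'E'
from h import *
w=manip.capture("wrist")[...,::-1]; s=manip.capture("scene")[...,::-1]; t=manip.capture("top")[...,::-1]
R=lambda im,a:cv2.resize(im,a,interpolation=cv2.INTER_CUBIC)
cv2.imwrite("pics/f.png",np.vstack([np.hstack([R(w[0:300,120:520],(400,300)),R(s[190:265,300:400],(400,300))]),np.hstack([R(s,(400,300)),R(t,(400,300))])]))
E
```

```text
t 9.05 ee [ 0.5029 -0.0983  0.2556] yaw -6.27 x-axis [-0.0005 -0.0137 -0.9999] F [-0.1858 -0.5205 -0.9641] T [-0.0062 -0.115   0.0673] w 0.03853145122018307
tip [ 0.5039 -0.0993  0.1221] tip->hole in tool axes [0.0247 0.1087 0.001 ]
```

View pics/f.png

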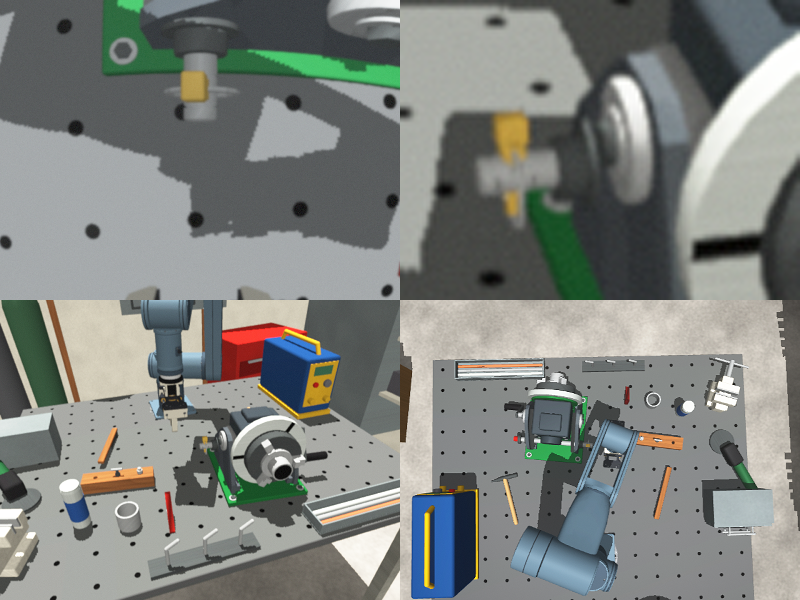

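The wrist crop shows the ring edge-on at (200,90), standing vertical on both sides of the shaft. The scene crop shows the pin through the shaft with its head down. The other things have not moved and the gripper is clear, so I'm handing in.

```bash
python3 -c "
from cell import manip
print(manip.finish_job())"
```

```text
the job is handed in; nothing more can be done
None
```

I took the linchpin from the rack and lowered it through the shaft's cross hole. Its head met the shaft at the expected height, with about 8 N at the wrist. I then released it, set the fingers astride the shaft and pushed the ring down. It took about 5 N, then the force fell to zero.

In the last pictures, at about 9 s, the pin is upright in the shaft with its head down. The ring hangs vertical round the shaft, the other things look unmoved, and the gripper is clear. I judged the ring's final angle from the pictures and the force drop, as there is no joint reading for it.

The hole position triangulated from all three cameras disagreed by about 2 mm, within calibration. The wrist camera's value, which I used, fitted on the first try. No check failed; the hand-in reported no verdict.

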